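Hang the folded job plate and hold the spring clip open over it

ROBOT

A 7-joint arm with a two-finger parallel gripper is mounted at the origin on a cart in front of the work surface, level with it; the furniture and walls round the work are solid. World frame = base frame: x ahead of the robot, y to its left, z up, the work surface at z = 0. Lengths are in m, angles in degrees, forces in N, time in s.
With the tool pointing down it reaches from about 0.425 to 0.975 m from the base axis. Payload 16.7 kg.
Tool frame: the origin (TCP) lies between the finger pads; the fingertips stand 22 mm ahead of it and the grasp point (between the pads) lies 3 mm ahead of it; z points along the fingers, y is the line along which they close (so a half turn about z gives the same grasp; the last joint's range is limited). The gripper opens to 85 mm and grips with 20 to 120 N. Pads are 22 mm wide; open, the fingers measure 114 mm over their backs; the gripper's body (76 mm by 85 mm) begins 54 mm behind the grasp point. The pads swing forward as they close: fully open they stand 13 mm farther back than shut.
Start: joints at [-80.472, 24.414, 4.234, 92.017, -1.954, 63.644, -3.845], TCP at [0.21, 0.642, 0.253] pointing down, gripper open.
Joint ranges: [-163.25, 163.25], [-28.42, 122.38], [-70.27, 78.77], [12.13, 141.07], [-58.53, 238.53], [9.26, 117.41], [-156.51, 156.51]. Speed limits (degrees/s): [108.29, 108.29, 136.94, 136.94, 172.46, 172.46, 172.46].

INTERFACE

Orientations are given as [roll, pitch, yaw] about the fixed x, y, z axes, in that order (R = Rz(yaw) Ry(pitch) Rx(roll)).
In Python, from bench import arm, viewer, order gives the robot as it stands.
- The arm moves only by the shell command python3 -m jog 'ROWS' [FORCE]. ROWS is text: rows parted by semicolons, each of 7 numbers parted by spaces: the shift along the world's x, y, z in mm, then the turn, a rotation vector about the world's x, y, z in rad, then the opening, from -1 (shut) to 1 (fully open). In form: tx ty tz ax ay az gripper; .... A call has exactly 5 rows; each row is the pose to reach, as a shift and turn from the pose commanded when the call began; what a row does not reach only later rows make up. A row lasts 1/8 s, in which the tool goes at most 62.5 mm and 10.7 degrees, less where a joint would pass 70% of its speed; a pose out of reach is approached as far as the arm can. A call with a gripper value outside its range is refused whole. The fingers move at their own pace and stop on an object; FORCE is the grip in N (left out, the last holds). Time passes only in rows, so rows that repeat a pose let the fingers close, or fill a call up. It gives the time, the measured TCP pose, the force, the opening and the grip force at its end, in the units of the state.
- arm.get_obs(): the state, without advancing time (a new reading comes with each control period).
- viewer.read_camera(name): name is "side" or "top" or "wrist"; returns a dict with "image" (400x640x3 uint8, red, green, blue), "range_z" (400x640 float32, m along the optical axis (not along the pixel's ray), 0 where there is no reading), "camera_matrix" (3x3 intrinsics, pixels), "camera_from_world" (4x4, takes a point from world to camera coordinates). Camera axes: x right, y up, looking along -z (the intrinsics and any distortion apply to the point x, -y, -z); pixel columns grow to the right and rows downward; lengths in m; the calibration is good to about 2 mm. The wrist camera is an equidistant fisheye: a pixel r from the principal point sees the ray r / f radians off the axis. A picture is of the moment at which its call begins.
- order.finish_job(): hands the job in; it is judged then, once.
Trained networks look in a picture, given as the dict that the camera call returned (one of the last four; its "shot" number tells which), for a name from the list of things; names that differ only in an ending like _2 or _b are one class to them, and where a whole thing is asked for, a point or a joint stands for the part that bears it (a point fixed in the world has none). Each returns a list of dicts, best first, with "confidence" (0 to 1); they miss things now and then, are a little off and sometimes report something else, mostly with a low value. They report only what shows in the picture. A call takes as long as a camera call. They do not tell look-alikes from the thing itself.
- viewer.search_frame(picture, target): "xyz" ([x, y, z] in m, in the coordinates of the camera as it stood for that picture, good to about 4 mm: the middle of the surface that is visible of it).
- viewer.regions_of(picture, target): "pixels" (400x640 bool, what is visible of it).
The state is a dict: "time": time; "q": joint angles; "qvel": joint speeds; "joint_torque": joint torques, N m; "position": TCP position; "orientation": TCP orientation; "ft_force": force on the tool from outside, world axes, zero at the start; "wrist_torque": the same for the moment, N m; "gripper_width": finger opening in m; "gripper_force": force on a finger pad.
Only numpy, scipy, OpenCV 4.12 (cv2) and the standard library are available. Lean on these libraries where they do the work, as an engineer would, in place of code of your own. Each camera call takes 0.05 s, during which the arm holds its last target. There are 200 camera calls.

TASK

Hang the folded aluminium job plate astride the bar of the stand, about the middle, and let go of it. Then squeeze the spring clip open to take it off its stand, and bring it down, still squeezed open, so that its jaws gape on either side of the plate's ridge near the ridge's middle, well below the ridge and touching neither plate nor bar. Finish while still holding the clip open there, ready to be let snap shut; leave the other tools on the bench where they are.

Things in the scene. Friction and masses are not known exactly. Their poses are not given: they have to be found in the camera images.
- job_plate: Aluminium sheet folded like a tent card, 100 mm long, 85 mm tall, about 150 g, standing open side down. Origin: under its middle, at foot level; y along the ridge, z up. The flat ridge is 24 mm wide (x). Walls of 4 mm sheet: straight down for the top 37 mm (24 mm outside, 16 mm clear inside), then flaring to 46 mm outside, 34 mm clear, at the foot. Grip the straight walls from above.
- plate_ridge (a point): Top face of the job plate's ridge at its middle, 85 mm above job_plate; same axes.
- bar_stand: Fixed stand: wooden foot board 80 x 270 x 16 mm with two square steel posts (14 mm, centred 113 mm either side of the middle) that carry a level square steel bar. Origin: middle of the foot's underside; y runs along the bar.
- bar_top (a point): Middle of the bar's top face, 150 mm above the bench. The bar is 12 mm wide (x), 24 mm deep, 240 mm long (y), its top flush with the posts. With the plate hung on it, the ridge's top is 6.5 mm above (four small dimples under the ridge rest on the bar) this point.
- clip_stand: Fixed wooden block 76 x 60 x 18 mm with an upright steel strip, 6 mm thick (x), 34 mm wide (y), rising 39 mm above the block; the clip bites on this strip at the start, its jaw tips standing on the block. Origin: under the block's middle.
- clip: Spring clip of bent steel, black plastic handle ends and jaw pads, 90 g, on its stand handles up, jaws down. Origin: on its pivot pin, 62 mm above the jaw tips when shut; y along the pin, z up. Squeezing the handles together along x opens the jaws and draws the pivot about 6 mm down from the fingers; the tips are then 58 mm below it. Inside the jaws a thing may rise to 12 mm below the pivot.
- clip_grip (a point): Between the clip's two handles, 48 mm above the pivot. Each handle ends in a flat plate 24 mm wide (y), 28 mm tall. At rest the plates lean apart upward, top edges 53 mm above the pivot, 64 mm over their outsides (x). Squeezed to the stop they are parallel and upright, 28 mm over their outsides, 32 to 60 mm above the pivot. Each needs 5 N to begin, 13 N at the stop; grip harder than that.
- clip_tips (a point): Midway between the clip's jaw tips when shut, 62 mm below the pivot. The jaw pads are 22 mm long (y), 12 mm tall, 5 mm apart when shut; at the stop 36 mm apart at their upper ends and 44 mm at the tips.
- jaw_a (a joint): Opening angle of the clip's +x half, rad: 0 shut, about 0.01 on its stand, 0.32 at the stop.
- jaw_b (a joint): Opening angle of the clip's -x half, with an equal spring, so that it moves like jaw_a.
- tape_measure: Yellow tape measure, 36 x 83 x 63 mm, a bystander. Origin under its middle.
- try_square: Try square with wooden stock and steel blade, 174 x 105 x 16 mm, lying flat, a bystander.
- wood_block_1: Wooden offcut 45 x 120 x 45 mm, a bystander.
- nut_m16: Steel hexagon nut 23 x 27 x 13 mm, a bystander.
Things that resemble listed ones, but are neither listed nor needed, are in the scene too. Of the things shaped like the clip, the steel one is meant.

How it is judged:
By the outcome, as a careful person would: the job done as asked, in the order asked, and still so for the second after the job is handed in, while the arm keeps its last pose, push and grip.
It also fails if it takes over 56 s, if anything falls off the work surface, if the arm or the gripper's body presses on something with over 40 N, if the wrist force passes 120 N, or if a joint passes its speed limit or range.

## Working session

There is one attempt and no reset: what is moved stays moved. The work goes in short steps, Python scripts to look and compute and a shell command to move; the robot and the scene stay as the last step left them, time stands still between calls to the robot, and variables do not carry over. Pictures are saved under pics/ and viewed, at most 10 in all, crops included, and the job is handed in when it is done.

```bash
mkdir -p pics; ls; cat > h.py <<'E'
import numpy as np, cv2
from bench import arm, viewer, order
def cam(n): return viewer.read_camera(n)
def toworld(p,xyz): return (np.linalg.inv(p["camera_from_world"])@np.r_[xyz,1])[:3]
def cloud(p):
    """world point per pixel (pinhole cams)"""
    z=p["range_z"];K=p["camera_matrix"];v,u=np.mgrid[:400,:640]
    c=np.stack([(u-K[0,2])/K[0,0]*z,-(v-K[1,2])/K[1,1]*z,-z,np.ones_like(z)],-1)
    w=(c@np.linalg.inv(p["camera_from_world"]).T)[...,:3]; w[z<=0]=np.nan
    return w
def save(p,f,crop=None,s=1):
    im=p["image"][...,::-1]
    if crop: im=im[crop[1]:crop[3],crop[0]:crop[2]]
    cv2.imwrite(f,cv2.resize(im,None,fx=s,fy=s,interpolation=cv2.INTER_CUBIC))
E
python3 - <<'E'
from h import *
o=arm.get_obs(); print({k:np.round(v,3) for k,v in o.items()})
for n in("top","side"):
    p=cam(n); save(p,f"pics/{n}0.png",s=1.25); np.savez(f"{n}0.npz",**p)
    for t in ("job_plate","bar_stand","clip_stand","clip","tape_measure"):
        for f in viewer.search_frame(p,t): print(n,t,round(f["confidence"],2),np.round(toworld(p,f["xyz"]),3))
E
```

```text
pics
{'time': np.float64(0.0), 'q': array([-80.473,  24.451,   4.232,  92.05 ,  -1.954,  63.646,  -3.845]), 'qvel': array([-0.054,  0.062,  0.013, -0.019, -0.015, -0.052,  0.063]), 'joint_torque': array([ 1.0000e-03, -9.4979e+01,  3.7620e+00, -4.6353e+01,  1.9000e-02,
        1.0000e-02, -0.0000e+00]), 'position': array([0.21 , 0.641, 0.253]), 'orientation': array([-1.79925e+02,  6.00000e-03,  1.61905e+02]), 'ft_force': array([-0.035, -1.051,  0.004]), 'wrist_torque': array([-0.003,  0.038, -0.005]), 'gripper_force': np.float64(0.0), 'gripper_width': np.float64(0.085)}
top job_plate 0.88 [0.496 0.307 0.084]
top bar_stand 0.95 [0.535 0.034 0.022]
top clip_stand 0.58 [ 0.469 -0.306  0.098]
top clip_stand 0.56 [ 0.456 -0.3    0.017]
top clip 0.74 [ 0.52  -0.198  0.085]
top clip 0.71 [ 0.469 -0.305  0.097]
top clip 0.59 [ 0.58  -0.331  0.083]
top clip 0.46 [ 0.353 -0.272  0.082]
top tape_measure 0.72 [0.444 0.132 0.057]
side job_plate 0.78 [0.502 0.29  0.047]
side job_plate 0.66 [ 0.455 -0.317  0.081]
side bar_stand 0.58 [ 0.544 -0.013  0.018]
side clip_stand 0.57 [ 0.466 -0.324  0.019]
side clip 0.84 [ 0.458 -0.317  0.081]
side clip 0.73 [ 0.352 -0.276  0.066]
side clip 0.63 [ 0.575 -0.324  0.07 ]
side clip 0.53 [ 0.506 -0.206  0.066]
side tape_measure 0.67 [0.451 0.1   0.037]
```

View pics/top0.png

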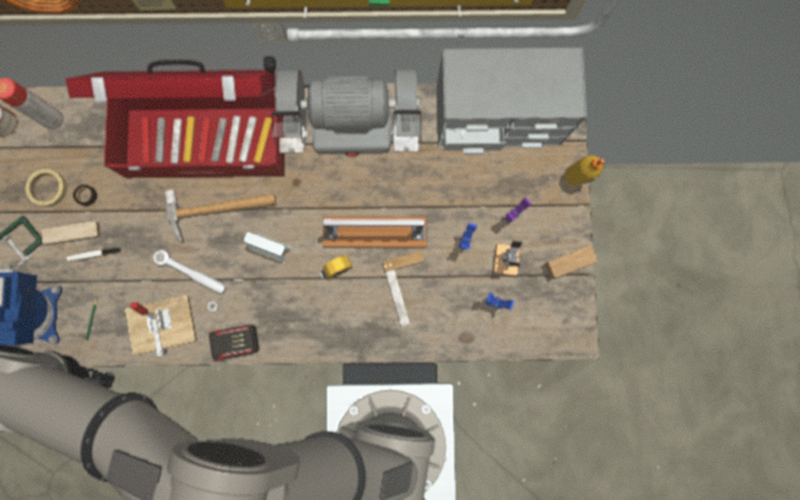

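View pics/side0.png

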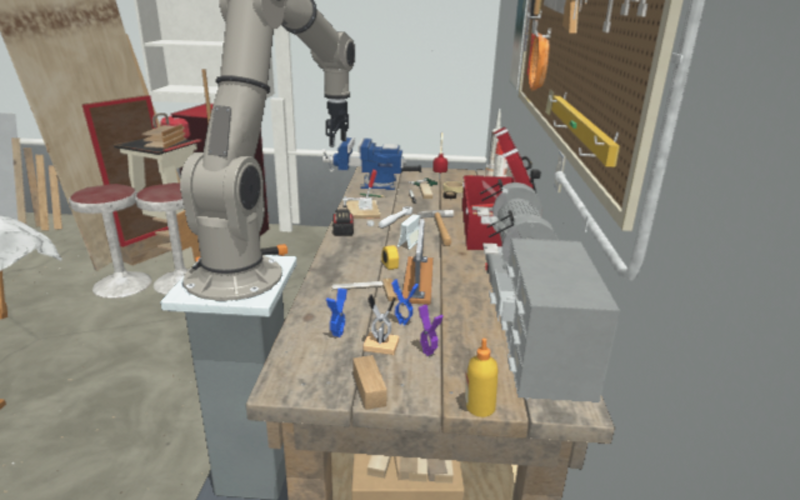

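The top view shows the plate at about (264,246), the bar stand at (375,232) and the steel clip on its wooden block at (508,257). The blue and purple clips are look-alikes.

```bash
cat >> h.py <<'E'
def rect(P):
    (c,s,a)=cv2.minAreaRect(P[:,:2].astype(np.float32)*1000); return np.round(c,1),np.round(s,1),round(a,1)
def near(W,x,y,r,z0,z1):
    P=W.reshape(-1,3); P=P[~np.isnan(P[:,0])]
    return P[(np.hypot(P[:,0]-x,P[:,1]-y)<r)&(P[:,2]>z0)&(P[:,2]<z1)]
E
python3 - <<'E'
from h import *
for n in("top","side"):
    p=dict(np.load(f"{n}0.npz")); W=cloud(p)
    for nm,a in dict(ridge=(.496,.307,.09,.075,.1),bar=(.535,.03,.16,.13,.17),foot=(.535,.03,.17,.008,.03),clip=(.465,-.31,.06,.07,.2),block=(.465,-.31,.06,.01,.03)).items():
        P=near(W,*a)
        if len(P)>4: print(n,nm,len(P),P.mean(0).round(4),rect(P),np.percentile(P[:,2],[5,50,95]).round(4))
p=dict(np.load("top0.npz"));print(p["camera_matrix"],p["camera_from_world"].round(3))
E
```

```text
top ridge 256 [0.5022 0.3062 0.0851] (array([502.7, 306.6]), array([99.8, 24.3]), 68.2) [0.0784 0.0852 0.0909]
top bar 413 [0.541  0.0331 0.1486] (array([541.3,  35.1]), array([239.2,  13.4]), 89.3) [0.141  0.1489 0.1548]
top foot 1996 [0.518  0.0248 0.016 ] (array([526.3,  36.5]), array([320.6, 310. ]), 9.4) [0.0091 0.016  0.0229]
top clip 169 [ 0.4675 -0.3056  0.1086] (array([ 464.6, -305.7]), array([25.4, 61.9]), 83.1) [0.0783 0.1082 0.1355]
top block 259 [ 0.4584 -0.2977  0.0177] (array([ 463.8, -305.6]), array([60.7, 75.8]), 81.5) [0.0115 0.0174 0.0239]
side ridge 81 [0.5042 0.2964 0.0841] (array([503.9, 303.3]), array([111.8,  28.3]), 69.2) [0.0757 0.085  0.0894]
side bar 127 [5.417e-01 3.000e-04 1.478e-01] (array([541.8,  26.8]), array([245.2,  13.4]), 89.2) [0.1342 0.1504 0.1527]
side foot 873 [0.5173 0.0108 0.0168] (array([477.9,  29.4]), array([278.1, 207.5]), 89.0) [0.0102 0.017  0.0227]
side clip 186 [ 0.4609 -0.3139  0.1033] (array([ 464.3, -310.6]), array([26.9, 61.4]), 83.6) [0.0738 0.1013 0.1349]
side block 311 [ 0.465  -0.3202  0.0184] (array([ 463.7, -312.8]), array([67.1, 77.6]), 80.7) [0.0116 0.0183 0.0249]
[[497.03264333   0.         314.610728  ]
 [  0.         497.03264333 202.0731435 ]
 [  0.           0.           1.        ]] [[-0.013 -1.     0.006 -0.008]
 [ 0.992 -0.012  0.13  -0.484]
 [-0.129  0.007  0.992 -1.558]
 [ 0.     0.     0.     1.   ]]
```

```bash
python3 -m jog '30 -34 -5 0 0 -0.165 1; 59 -67 -10 0 0 -0.33 1; 88 -100 -15 0 0 -0.49 1; 118 -134 -20 0 0 -0.655 1; 147 -168 -25 0 0 -0.82 1' 60
python3 -m jog '30 -34 -5 0 0 -0.165 1; 59 -67 -10 0 0 -0.33 1; 88 -100 -15 0 0 -0.49 1; 118 -134 -20 0 0 -0.655 1; 146 -167 -25 0 0 -0.815 1'
```

```text
time: 1.23
position: [0.3576, 0.4724, 0.2284]
orientation: [180.0, -0.0, 114.6]
ft_force: [0.9, 0.5, 1.0]
gripper_width: 0.0852
gripper_force: 0.0
time: 1.85
position: [0.5036, 0.3055, 0.2034]
orientation: [180.0, -0.0, 67.9]
ft_force: [1.3, -0.1, 0.1]
gripper_width: 0.0858
gripper_force: 0.0
```

```bash
cat >> h.py <<'E'
def fcloud(p):
    z=p["range_z"];K=p["camera_matrix"];v,u=np.mgrid[:400,:640]
    a=(u-K[0,2])/K[0,0];b=(v-K[1,2])/K[1,1];t=np.hypot(a,b)+1e-9;k=np.tan(t)/t*z
    c=np.stack([a*k,-b*k,-z,np.ones_like(z)],-1)
    w=(c@np.linalg.inv(p["camera_from_world"]).T)[...,:3]; w[(z<=0)|(t>1.3)]=np.nan
    return w
E
python3 - <<'E'
from h import *
p=cam("wrist"); save(p,"pics/w1.png"); W=fcloud(p)
print(p["camera_from_world"].round(3),p["camera_matrix"])
for nm,a in dict(ridge=(.503,.307,.09,.077,.093),bar=(.541,.035,.16,.14,.16)).items():
    P=near(W,*a)
    if len(P)>4: print(nm,len(P),P.mean(0).round(4),rect(P),np.percentile(P[:,2],[5,50,95]).round(4))
E
```

```text
[[ 0.927 -0.376 -0.    -0.352]
 [ 0.36   0.888 -0.286 -0.43 ]
 [ 0.108  0.264  0.958 -0.466]
 [ 0.     0.     0.     1.   ]] [[309.70691629   0.         319.14927955]
 [  0.         309.70691629 197.69103744]
 [  0.           0.           1.        ]]
ridge 3451 [0.5058 0.3093 0.0849] (array([504.9, 306.3]), array([99.2, 24.6]), 67.9) [0.0837 0.0849 0.086 ]
```

View pics/w1.png

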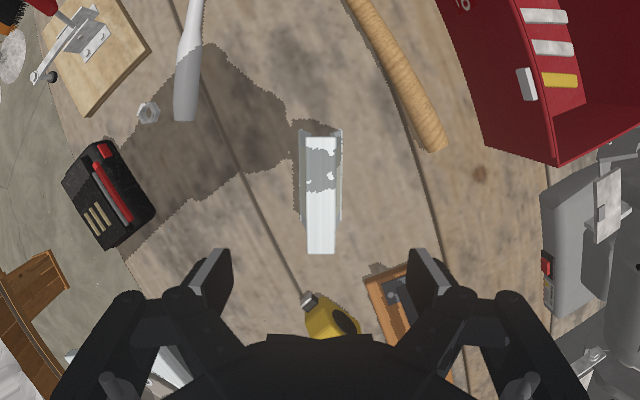

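```bash
python3 -m jog '0 1 -35 0 0 0 1; 0 1 -70 0 0 0 1; 0 1 -100 0 0 0 1; 0 1 -120 0 0 0 1; 0 1 -128 0 0 0 1'
python3 -m jog '0 0 0 0 0 0 0.2; 0 0 0 0 0 0 -0.2; 0 0 0 0 0 0 -0.6; 0 0 0 0 0 0 -1; 0 0 0 0 0 0 -1' 60
```

```text
time: 2.52
position: [0.5024, 0.3075, 0.0745]
orientation: [-180.0, 0.0, 68.2]
ft_force: [0.8, -0.3, 0.7]
gripper_width: 0.0856
gripper_force: 0.0
time: 3.15
position: [0.5029, 0.3078, 0.0757]
orientation: [180.0, -0.0, 68.2]
ft_force: [-1.0, -0.9, 6.4]
gripper_width: 0.023
gripper_force: 63.3
```

```bash
python3 -m jog '0 0 40 0 0 0 -1; 0 0 90 0 0 0 -1; 3 -20 135 0 0 0.03 -1; 10 -65 165 0 0 0.1 -1; 17 -115 170 0 0 0.17 -1'
python3 -m jog '7 -50 0 0 0 0.07 -1; 14 -100 0 0 0 0.14 -1; 19 -140 0 0 0 0.19 -1; 21 -156 0 0 0 0.2 -1; 21 -156 0 0 0 0.2 -1'
python3 - <<'E'
from h import *
p=cam("wrist"); save(p,"pics/w2.png"); W=fcloud(p); np.savez("w2.npz",**p)
q=cam("top"); V=cloud(q); save(q,"pics/t2.png",(230,120,380,240),4)
for n,w in(("wrist",W),("top",V)):
  for nm,a in dict(ridge=(.541,.035,.08,.23,.27),bar=(.541,.035,.14,.14,.156)).items():
    P=near(w,*a)
    if len(P)>4: print(n,nm,len(P),P.mean(0).round(4),rect(P),np.percentile(P[:,2],[5,50,95]).round(4))
E
```

```text
time: 3.78
position: [0.5203, 0.192, 0.2473]
orientation: [179.9, -0.1, 78.2]
ft_force: [0.5, -0.3, -2.5]
gripper_width: 0.0231
gripper_force: 62.2
time: 4.4
position: [0.5405, 0.0353, 0.2453]
orientation: [-180.0, 0.0, 89.3]
ft_force: [-0.5, 1.0, -2.0]
gripper_width: 0.0231
gripper_force: 62.2
wrist ridge 12763 [0.5407 0.0497 0.2547] (array([540.5,  46.7]), array([65.4, 73.2]), 38.2) [0.2432 0.2545 0.2668]
wrist bar 2233 [0.5447 0.1086 0.1498] (array([544.7, 107.9]), array([90.3, 12.8]), 89.3) [0.1486 0.1499 0.151 ]
top bar 133 [ 0.5409 -0.0038  0.1488] (array([541.5,  35.1]), array([238.5,  13.2]), 89.2) [0.143 0.149 0.154]
```

View pics/w2.png

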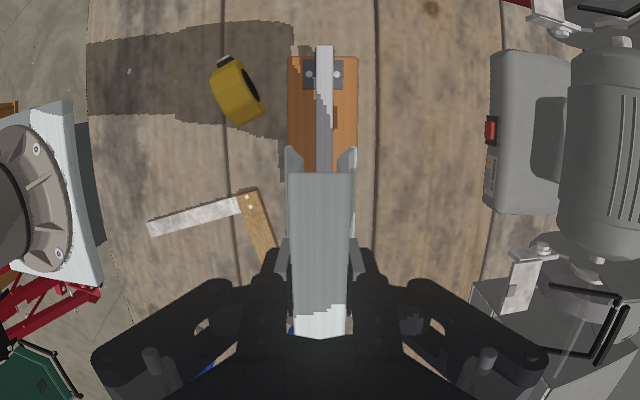

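```bash
python3 - <<'E'
from h import *
p=dict(np.load("w2.npz")); W=fcloud(p)
def line(P,nm):
    # edges by y slices
    ys=np.arange(-.02,.16,.008);L=[]
    for y in ys:
        s=P[abs(P[:,1]-y)<.004]
        if len(s)>30: L.append((y,s[:,0].min(),s[:,0].max()))
    L=np.array(L)
    if len(L)>2:
        m=L[:,1:].mean(1); k=np.polyfit(L[:,0]-.035,m,1); print(nm,"y",L[0,0],L[-1,0],"x at y=.035",k[1].round(4),"yaw",90-np.degrees(np.arctan(k[0])).round(2),"width",(L[:,2]-L[:,1]).mean().round(4))
P=W.reshape(-1,3);P=P[~np.isnan(P[:,0])]
R=P[(abs(P[:,2]-.2545)<.003)&(abs(P[:,0]-.541)<.03)&(P[:,1]>.03)&(P[:,1]<.1)]
line(R,"ridge"); print("ridge ymax",np.percentile(R[:,1],[99,99.8]))
B=P[(abs(P[:,2]-.150)<.003)&(abs(P[:,0]-.544)<.02)&(P[:,1]>.05)]
line(B,"bar"); print("bar ymax",B[:,1].max())
E
```

```text
ridge y 0.028 0.084 x at y=.035 0.5406 yaw 89.69 width 0.0271
ridge ymax [0.08417924 0.08447757]
bar y 0.06 0.14800000000000002 x at y=.035 0.5438 yaw 89.29 width 0.0114
bar ymax 0.15298106739659806
```

```bash
python3 -m jog '1 0 -10 0 0 0 -1; 1 0 -25 0 0 0 -1; 1 0 -40 0 0 0 -1; 1 0 -52 0 0 0 -1; 1 0 -55 0 0 0 -1'
cat > m.py <<'E'
from h import *
o=arm.get_obs(); T=o["position"];print(T.round(4),o["orientation"].round(2),o["ft_force"].round(1)); zr=T[2]+.0093
p=cam("wrist"); W=fcloud(p)
P=W.reshape(-1,3);P=P[~np.isnan(P[:,0])]
def line(P,nm,y0,y1):
    L=[]
    for y in np.arange(y0,y1,.004):
        s=P[abs(P[:,1]-y)<.003]
        if len(s)>20: L.append((y,s[:,0].min(),s[:,0].max()))
    L=np.array(L);m=L[:,1:].mean(1); k=np.polyfit(L[:,0]-.035,m,1); print(nm,"x at .035",k[1].round(4),"x mid",m.mean().round(4),"yaw",90-np.degrees(np.arctan(k[0])).round(2),"w",(L[:,2]-L[:,1]).mean().round(4))
line(P[(abs(P[:,2]-zr)<.003)&(abs(P[:,0]-.541)<.016)],"ridge",.052,.084)
line(P[(abs(P[:,2]-.150)<.003)&(abs(P[:,0]-.544)<.02)],"bar",.09,.15)
E
python3 m.py
```

```text
time: 5.12
position: [0.5412, 0.0365, 0.1892]
orientation: [-179.9, 0.0, 89.4]
ft_force: [-0.4, 0.3, -1.4]
gripper_width: 0.0233
gripper_force: 62.2
[0.5412 0.0365 0.1892] [-1.7991e+02  4.0000e-02  8.9420e+01] [-0.4  0.3 -1.4]
ridge x at .035 0.5413 x mid 0.5414 yaw 89.86 w 0.0239
bar x at .035 0.5436 x mid 0.5449 yaw 89.1 w 0.0113
```

```bash
python3 -m jog '0.7 -1 -6 0 0 -0.004 -1; 0.7 -1 -14 0 0 -0.004 -1; 0.7 -1 -22 0 0 -0.004 -1; 0.7 -1 -30 0 0 -0.004 -1; 0.7 -1 -36 0 0 -0.004 -1'; python3 m.py
```

```text
time: 5.8
position: [0.5422, 0.0355, 0.1537]
orientation: [-180.0, 0.0, 89.2]
ft_force: [-0.3, 0.5, -1.4]
gripper_width: 0.0227
gripper_force: 62.2
[0.5422 0.0355 0.1537] [-1.7998e+02  1.0000e-02  8.9200e+01] [-0.3  0.5 -1.4]
ridge x at .035 0.5423 x mid 0.5425 yaw 89.66 w 0.0239
bar x at .035 0.5436 x mid 0.5449 yaw 89.09 w 0.0118
```

```bash
python3 -m jog '0.5 0 -2 0 0 -0.003 -1; 0.5 0 -4 0 0 -0.003 -1; 0.5 0 -5.5 0 0 -0.003 -1; 0.5 0 -6.3 0 0 -0.003 -1; 0.5 0 -6.8 0 0 -0.003 -1'
```

```text
time: 6.48
position: [0.5429, 0.0356, 0.1475]
orientation: [180.0, -0.0, 89.0]
ft_force: [-0.4, -0.5, -1.2]
gripper_width: 0.0235
gripper_force: 62.2
```

```bash
python3 -m jog '0 0 -0.3 0 0 0 -1; 0 0 -0.6 0 0 0 -1; 0 0 -0.9 0 0 0 -1; 0 0 -1.2 0 0 0 -1; 0 0 -1.2 0 0 0 -1'
```

```text
time: 7.1
position: [0.5429, 0.0356, 0.1467]
orientation: [180.0, -0.0, 89.0]
ft_force: [-3.8, -0.3, 8.3]
gripper_width: 0.0231
gripper_force: 63.6
```

```bash
python3 -m jog '0 0 0.3 0 0 0 -0.5; 0 0 0.3 0 0 0 0.2; 0 0 0.3 0 0 0 0.8; 0 0 0.3 0 0 0 1; 0 0 0.3 0 0 0 1'
python3 -m jog '0 0 20 0 0 0 1; 0 0 60 0 0 0 1; 0 0 100 0 0 0 1; 0 0 130 0 0 0 1; 0 0 135 0 0 0 1'
python3 - <<'E'
from h import *
p=cam("wrist"); save(p,"pics/w3.png"); W=fcloud(p); q=cam("top"); V=cloud(q)
for n,w in(("wrist",W),("top",V)):
  for nm,a in dict(ridge=(.541,.035,.08,.1535,.162),bar=(.541,.035,.14,.146,.1535)).items():
    P=near(w,*a)
    if len(P)>4: print(n,nm,len(P),P.mean(0).round(4),rect(P),np.percentile(P[:,2],[5,50,95]).round(4))
E
```

```text
time: 7.72
position: [0.5429, 0.0356, 0.1466]
orientation: [-180.0, -0.0, 89.0]
ft_force: [0.5, 1.3, 0.1]
gripper_width: 0.0855
gripper_force: 0.0
time: 8.35
position: [0.5436, 0.0357, 0.2834]
orientation: [179.8, -0.1, 89.0]
ft_force: [-0.3, 0.4, -0.7]
gripper_width: 0.0857
gripper_force: 0.0
wrist ridge 3212 [0.5425 0.0381 0.1562] (array([542.4,  35.3]), array([98.9, 24. ]), 89.1) [0.1551 0.1562 0.1573]
wrist bar 2063 [0.5438 0.055  0.1498] (array([544.5,  33.9]), array([ 22.3, 238.3]), 1.4) [0.1486 0.1498 0.151 ]
top bar 88 [ 0.5415 -0.0011  0.1499] (array([541.4,  35. ]), array([238.5,  12.5]), 89.3) [0.1464 0.1501 0.1528]
```

View pics/w3.png

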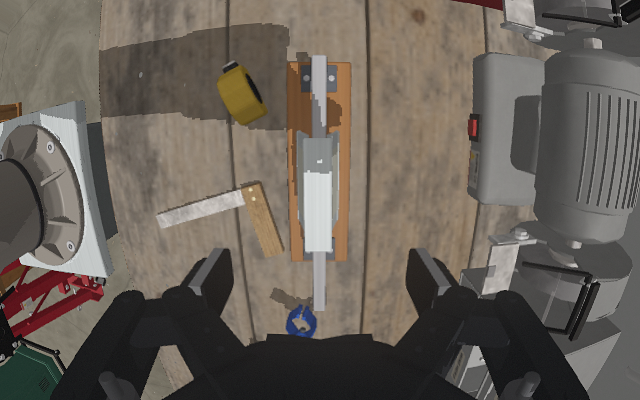

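The plate hangs level astride the bar (ridge spanning about (318,135)–(318,250)) and is centred at y≈35 mm. Next, to the clip.

```bash
python3 -m jog '-11 -50 0 0 0 -0.02 1; -23 -105 0 0 0 -0.04 1; -35 -160 -4 0 0 -0.06 1; -48 -215 -8 0 0 -0.08 1; -60 -265 -14 0 0 -0.1 1'
python3 -m jog '-10 -40 -10 0 0 -0.01 1; -17 -68 -16 0 0 -0.01 1; -19 -76 -18 0 0 -0.01 1; -19 -76 -18 0 0 -0.01 1; -19 -76 -18 0 0 -0.01 1'
python3 - <<'E'
from h import *
print(arm.get_obs()["position"],arm.get_obs()["orientation"])
p=cam("wrist"); save(p,"pics/w4.png"); W=fcloud(p)
for nm,a in dict(clip=(.465,-.306,.06,.09,.16),top=(.465,-.306,.06,.122,.15),mid=(.465,-.306,.06,.07,.09),block=(.465,-.306,.065,.013,.023)).items():
    P=near(W,*a)
    if len(P)>4: print(nm,len(P),P.mean(0).round(4),rect(P),np.percentile(P[:,2],[5,50,95,99]).round(4))
E
```

```text
time: 9.07
position: [0.4817, -0.2311, 0.2665]
orientation: [-179.9, 0.0, 83.2]
ft_force: [1.4, -0.1, 0.1]
gripper_width: 0.0852
gripper_force: 0.0
time: 9.7
position: [0.4643, -0.3043, 0.2494]
orientation: [-180.0, -0.0, 82.8]
ft_force: [-0.0, -0.3, -0.4]
gripper_width: 0.0854
gripper_force: 0.0
[ 0.46430242 -0.30429831  0.2494115 ] [-1.79982146e+02 -2.53927191e-02  8.27984090e+01]
clip 1679 [ 0.4657 -0.306   0.1179] (array([ 465.5, -307.1]), array([24.6, 62.4]), 82.0) [0.0924 0.121  0.1345 0.1351]
top 814 [ 0.4657 -0.3062  0.1309] (array([ 465.5, -307. ]), array([24.6, 62.4]), 81.9) [0.1229 0.1329 0.1347 0.1352]
mid 457 [ 0.4653 -0.3048  0.0829] (array([ 464.3, -302.2]), array([30.5, 31.4]), 43.7) [0.0726 0.0843 0.0885 0.0898]
block 1587 [ 0.4666 -0.2933  0.0177] (array([ 466.4, -299.5]), array([43.7, 76.9]), 82.1) [0.016  0.0178 0.0191 0.0197]
```

View pics/w4.png

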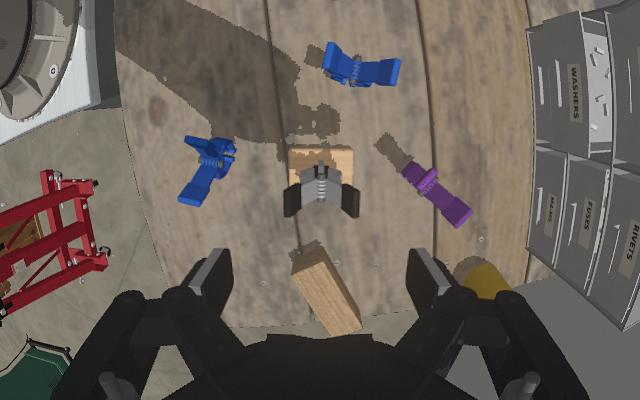

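```bash
python3 -m jog '0.4 -1.7 -35 0 0 -0.005 1; 0.4 -1.7 -70 0 0 -0.005 1; 0.4 -1.7 -100 0 0 -0.005 1; 0.4 -1.7 -116 0 0 -0.005 1; 0.4 -1.7 -121 0 0 -0.005 1'
python3 -m jog '0 0 0 0 0 0 0.6; 0 0 1 0 0 0 0.4; 0 0 2 0 0 0 0.2; 0 0 4 0 0 0 0; 0 0 5 0 0 0 -0.15' 50
```

```text
time: 10.38
position: [0.4644, -0.3067, 0.1283]
orientation: [-180.0, -0.0, 82.5]
ft_force: [0.5, -1.0, -0.2]
gripper_width: 0.0856
gripper_force: 0.0
time: 11.0
position: [0.4659, -0.3079, 0.1356]
orientation: [179.8, 0.1, 82.4]
ft_force: [2.4, 0.2, 2.6]
gripper_width: 0.0368
gripper_force: 14.9
```

```bash
python3 -m jog '0 0 1 0 0 0 -0.3; 0 0 2 0 0 0 -0.5; 0 0 2 0 0 0 -0.8; 0 0 2 0 0 0 -1; 0 0 2 0 0 0 -1' 50
python3 - <<'E'
from h import *
p=cam("side"); W=cloud(p); save(p,"pics/s5.png",(265,215,365,295),6)
P=near(W,.465,-.306,.05,.03,.2)
E
```

```text
time: 11.62
position: [0.4651, -0.3076, 0.1366]
orientation: [179.9, 0.0, 82.4]
ft_force: [1.4, -1.1, 10.1]
gripper_width: 0.0263
gripper_force: 52.4
```

View pics/s5.png

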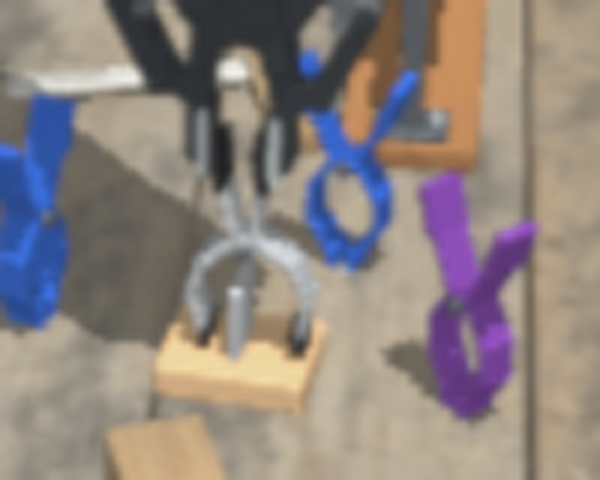

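The crop shows the steel clip squeezed open around the strip, with jaws at about (200,335) and (298,345), while the coloured look-alikes are untouched. Lifting now.

```bash
python3 -m jog '0 0 10 0 0 0 -1; 0 0 40 0 0 0 -1; 0 0 85 0 0 0 -1; 0 0 130 0 0 0 -1; 2 10 165 0 0 0 -1'
python3 -m jog '8 35 8 0 0 0.02 -1; 18 80 10 0 0 0.04 -1; 29 130 10 0 0 0.06 -1; 40 180 10 0 0 0.08 -1; 50 225 10 0 0 0.1 -1'
python3 -m jog '10 45 0 0 0 0.01 -1; 20 85 0 0 0 0.017 -1; 24.5 108 0 0 0 0.017 -1; 24.5 108 0 0 0 0.017 -1; 24.5 108 0 0 0 0.017 -1'
cat > n.py <<'E'
from h import *
import sys
o=arm.get_obs();print(o["position"].round(4),o["orientation"].round(2),o["ft_force"].round(1),o["gripper_width"].round(4),o["gripper_force"].round(1))
p=cam("wrist"); q=cam("top"); s=cam("side"); save(s,sys.argv[1],(270,130,400,250),5); np.savez("s.npz",**s); np.savez("w.npz",**p)
for n,w in(("wrist",fcloud(p)),("top",cloud(q)),("side",cloud(s))):
  P=w.reshape(-1,3)
  P=P[~np.isnan(P[:,0])]
  R=P[(abs(P[:,2]-.1565)<.003)&(abs(P[:,0]-.542)<.02)&(abs(P[:,1]-.035)<.06)]
  if len(R)>4: print(n,"ridge",len(R),rect(R),np.median(R[:,2]).round(4))
  L=P[(abs(P[:,0]-.542)<.045)&(abs(P[:,1]-.035)<.03)&(P[:,2]>.16)&(P[:,2]<o["position"][2]-.03)]
  if len(L)>4: print(n,"clip",len(L),rect(L),"z",np.percentile(L[:,2],[0,1,5,95]).round(4))
E
python3 n.py pics/s6.png
```

```text
time: 12.3
position: [0.4657, -0.2978, 0.3029]
orientation: [180.0, 0.0, 82.3]
ft_force: [0.4, 0.2, -1.1]
gripper_width: 0.0264
gripper_force: 51.4
time: 12.92
position: [0.516, -0.0704, 0.3112]
orientation: [180.0, -0.0, 88.2]
ft_force: [0.6, -1.3, -0.5]
gripper_width: 0.0262
gripper_force: 51.4
time: 13.55
position: [0.5404, 0.0349, 0.3108]
orientation: [-180.0, 0.0, 89.1]
ft_force: [-1.3, -0.2, -0.2]
gripper_width: 0.0264
gripper_force: 51.4Traceback (most recent call last):
  File "n.py", line 3, in <module>
    o=arm.get_obs();print(o["position"].round(4),o["orientation"].round(2),o["ft_force"].round(1),o["gripper_width"].round(4),o["gripper_force"].round(1))
                                                                                                  ^^^^^^^^^^^^^^^^^^^^^^^^
AttributeError: 'float' object has no attribute 'round'
```

```bash
sed -i 's/,o\["gripper_width"\].*$/)/' n.py; python3 n.py pics/s6.png
```

```text
[0.5404 0.0349 0.3108] [-1.7999e+02  2.0000e-02  8.9090e+01] [-1.3 -0.2 -0.2]
wrist ridge 1884 (array([542.7,  47.3]), array([73.3, 23.1]), 88.7) 0.1563
wrist clip 3199 (array([545.7,  35.3]), array([28.5, 64.3]), 86.5) z [0.1948 0.2003 0.2052 0.2759]
side ridge 76 (array([540.8,  31.1]), array([104.5,  23.6]), 88.4) 0.1573
side clip 128 (array([543.6,  28.1]), array([62. , 30.6]), 2.5) z [0.1609 0.1955 0.2004 0.2759]
```

View pics/s6.png

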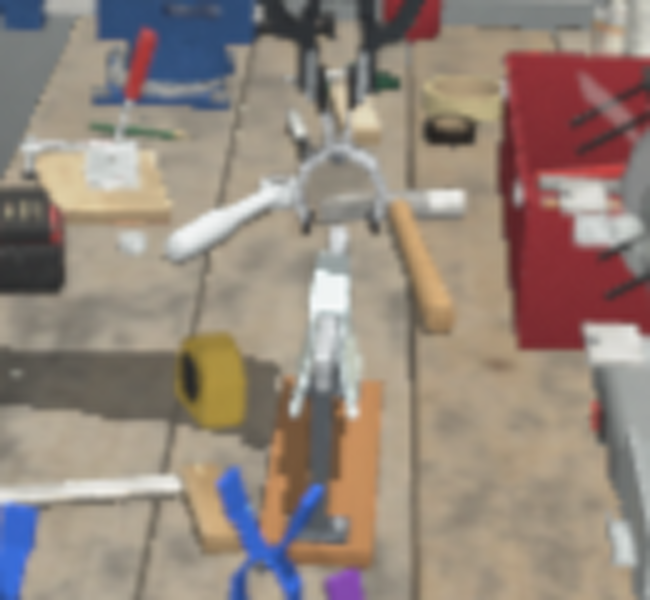

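```bash
cat > k.py <<'E'
from h import *
T=arm.get_obs()["position"]; d=T[2]-.3108
for n,f in(("w",fcloud),("s",cloud)):
  P=f(dict(np.load(n+".npz"))).reshape(-1,3);P=P[~np.isnan(P[:,0])]
  for a,b in((.19,.205),(.205,.22),(.22,.235),(.235,.25),(.25,.265),(.265,.28)):
    L=P[(abs(P[:,0]-.542)<.05)&(abs(P[:,1]-.035)<.025)&(P[:,2]>a+d)&(P[:,2]<b+d)]
    for s in(-1,1):
      Q=L[(L[:,0]-.542)*s>0]
      if len(Q)>3: print(n,a,s,len(Q),"x",np.percentile(Q[:,0],[2,50,98]).round(4),"y",np.percentile(Q[:,1],[2,98]).round(4))
E
python3 k.py
```

```text
w 0.19 -1 128 x [0.5208 0.5258 0.5281] y [0.0321 0.0471]
w 0.19 1 23 x [0.566  0.5718 0.5749] y [0.0348 0.0458]
w 0.205 -1 133 x [0.517  0.5219 0.5251] y [0.0344 0.0459]
w 0.205 1 191 x [0.5655 0.5691 0.5742] y [0.0328 0.0458]
w 0.22 -1 125 x [0.5137 0.5162 0.5205] y [0.0278 0.0459]
w 0.22 1 128 x [0.5712 0.575  0.5778] y [0.0267 0.0451]
w 0.235 -1 416 x [0.5179 0.5229 0.5309] y [0.0269 0.0458]
w 0.235 1 450 x [0.5591 0.5672 0.5733] y [0.0261 0.0453]
w 0.25 -1 393 x [0.5285 0.5391 0.5417] y [0.0232 0.0484]
w 0.25 1 759 x [0.5421 0.5477 0.5623] y [0.0231 0.049 ]
w 0.265 -1 270 x [0.5331 0.537  0.539 ] y [0.0271 0.0457]
w 0.265 1 172 x [0.5461 0.5475 0.5516] y [0.027  0.0454]
s 0.19 -1 7 x [0.5203 0.5232 0.5241] y [0.0213 0.0377]
s 0.19 1 5 x [0.5691 0.5725 0.5727] y [0.0179 0.0325]
s 0.205 -1 12 x [0.5162 0.5195 0.5261] y [0.0214 0.0412]
s 0.205 1 10 x [0.5652 0.5687 0.5722] y [0.0207 0.0374]
s 0.22 -1 7 x [0.5125 0.5159 0.5188] y [0.0219 0.0298]
s 0.22 1 8 x [0.5711 0.573  0.5749] y [0.0185 0.03  ]
s 0.235 -1 10 x [0.5186 0.522  0.5311] y [0.0218 0.0364]
s 0.235 1 16 x [0.547  0.5668 0.5709] y [0.018  0.0439]
s 0.25 -1 15 x [0.5261 0.5354 0.5394] y [0.0137 0.0396]
s 0.25 1 19 x [0.5422 0.5494 0.5598] y [0.0169 0.0419]
s 0.265 -1 8 x [0.5313 0.535  0.538 ] y [0.0204 0.0318]
s 0.265 1 8 x [0.5454 0.5486 0.5491] y [0.0181 0.0292]
```

```bash
python3 -m jog '-1 0 -5 0 0 0 -1; -2 0 -10 0 0 0 -1; -3 0 -15 0 0 0 -1; -3 0 -15 0 0 0 -1; -3 0 -15 0 0 0 -1'; python3 n.py pics/s7.png; python3 k.py
```

```text
time: 14.32
position: [0.5378, 0.0359, 0.2957]
orientation: [180.0, 0.0, 89.1]
ft_force: [-0.3, 0.2, -0.9]
gripper_width: 0.0265
gripper_force: 51.4
[0.5378 0.0359 0.2957] [180.     0.    89.14] [-0.3  0.2 -0.9]
wrist ridge 1998 (array([542.8,  50.8]), array([67.5, 23.9]), 88.8) 0.1563
wrist clip 3200 (array([543.1,  36.2]), array([28.8, 64.4]), 88.3) z [0.1804 0.1851 0.19   0.2607]
side ridge 75 (array([540.7,  30.8]), array([101.5,  23.5]), 88.4) 0.1567
side clip 124 (array([542.1,  33.2]), array([59.4, 28.3]), 2.1) z [0.1602 0.165  0.1848 0.2571]
w 0.19 -1 131 x [0.5181 0.5231 0.5255] y [0.0329 0.048 ]
w 0.19 1 25 x [0.563  0.5684 0.5723] y [0.035 0.047]
w 0.205 -1 131 x [0.5148 0.5192 0.5232] y [0.0354 0.0469]
w 0.205 1 191 x [0.5628 0.5666 0.5718] y [0.0336 0.0466]
w 0.22 -1 127 x [0.5112 0.5136 0.5179] y [0.0287 0.047 ]
w 0.22 1 131 x [0.5686 0.5723 0.5751] y [0.0278 0.0461]
w 0.235 -1 423 x [0.5154 0.5205 0.5291] y [0.0279 0.0468]
w 0.235 1 453 x [0.5577 0.5644 0.5706] y [0.0273 0.0462]
w 0.25 -1 591 x [0.526  0.5381 0.5419] y [0.0235 0.0499]
w 0.25 1 544 x [0.5421 0.5512 0.5598] y [0.0271 0.0497]
w 0.265 -1 270 x [0.5305 0.5344 0.5364] y [0.0281 0.0466]
w 0.265 1 170 x [0.5435 0.5449 0.5489] y [0.0279 0.0464]
s 0.19 -1 8 x [0.5173 0.5206 0.5233] y [0.022  0.0417]
s 0.19 1 6 x [0.563  0.5664 0.5698] y [0.0242 0.0313]
s 0.205 -1 11 x [0.5132 0.517  0.5234] y [0.0221 0.041 ]
s 0.205 1 8 x [0.5624 0.5659 0.5694] y [0.0204 0.04  ]
s 0.22 -1 6 x [0.5129 0.5132 0.5165] y [0.02   0.0285]
s 0.22 1 9 x [0.5684 0.5716 0.5722] y [0.0221 0.0366]
s 0.235 -1 10 x [0.5132 0.5191 0.5375] y [0.024  0.0371]
s 0.235 1 13 x [0.5546 0.5643 0.5682] y [0.0234 0.0409]
s 0.25 -1 19 x [0.5236 0.5329 0.5398] y [0.0193 0.0433]
s 0.25 1 19 x [0.5425 0.5498 0.5604] y [0.0206 0.0454]
s 0.265 -1 7 x [0.5285 0.5322 0.5354] y [0.0217 0.0274]
s 0.265 1 5 x [0.5429 0.5458 0.5461] y [0.0203 0.0289]
```

```bash
python3 -m jog '-0.8 -0.5 -8 0 0 0 -1; -0.8 -0.5 -18 0 0 0 -1; -0.8 -0.5 -28 0 0 0 -1; -0.8 -0.5 -37 0 0 0 -1; -0.8 -0.5 -40 0 0 0 -1'; python3 n.py pics/s8.png; python3 k.py | grep -v "0.19 "
```

```text
time: 15.1
position: [0.5367, 0.0353, 0.2548]
orientation: [-179.9, 0.0, 89.1]
ft_force: [-0.1, -0.0, -0.6]
gripper_width: 0.0261
gripper_force: 51.4
[0.5367 0.0353 0.2548] [-1.7995e+02  2.0000e-02  8.9130e+01] [-0.1 -0.  -0.6]
wrist ridge 2533 (array([542.4,  35.2]), array([98.9, 24.1]), 89.2) 0.1562
wrist clip 2769 (array([542. ,  35.9]), array([64.3, 28.7]), 5.1) z [0.16   0.1627 0.1707 0.2201]
side ridge 76 (array([544.6,  34.2]), array([ 31.7, 109.9]), 1.8) 0.1574
side clip 100 (array([540.5,  28. ]), array([60.4, 35.3]), 8.6) z [0.1604 0.1604 0.1619 0.2188]
w 0.205 -1 642 x [0.5151 0.5343 0.5417] y [0.0328 0.0593]
w 0.205 1 767 x [0.5425 0.5505 0.5688] y [0.0321 0.0592]
w 0.22 -1 124 x [0.5099 0.5123 0.5167] y [0.0282 0.0463]
w 0.22 1 133 x [0.5667 0.5712 0.5739] y [0.0271 0.0454]
w 0.235 -1 457 x [0.5143 0.5197 0.5378] y [0.0275 0.0491]
w 0.235 1 492 x [0.5554 0.5627 0.5692] y [0.0269 0.0455]
w 0.25 -1 659 x [0.5259 0.5376 0.5419] y [0.0228 0.0494]
w 0.25 1 431 x [0.5421 0.5506 0.5578] y [0.029  0.0488]
w 0.265 -1 262 x [0.5293 0.5331 0.5349] y [0.0272 0.0458]
w 0.265 1 159 x [0.5427 0.544  0.5478] y [0.0274 0.0458]
s 0.205 -1 30 x [0.513  0.5319 0.5407] y [0.0115 0.0587]
s 0.205 1 28 x [0.5424 0.5497 0.5692] y [0.0114 0.0585]
s 0.22 -1 7 x [0.5101 0.511  0.5143] y [0.021  0.0399]
s 0.22 1 9 x [0.5667 0.5701 0.5707] y [0.0197 0.0341]
s 0.235 -1 14 x [0.5135 0.5175 0.5267] y [0.0212 0.0377]
s 0.235 1 14 x [0.5564 0.5626 0.5665] y [0.019  0.0429]
s 0.25 -1 23 x [0.5236 0.5343 0.5414] y [0.0164 0.039 ]
s 0.25 1 13 x [0.5445 0.5484 0.5554] y [0.0226 0.0407]
s 0.265 -1 6 x [0.5268 0.5303 0.5336] y [0.0224 0.0423]
s 0.265 1 5 x [0.5437 0.5441 0.5443] y [0.023  0.0282]
```

```bash
python3 -m jog '0.3 0 -5 0 0 0 -1; 0.3 0 -11 0 0 0 -1; 0.3 0 -17 0 0 0 -1; 0.3 0 -21 0 0 0 -1; 0.3 0 -22 0 0 0 -1'; python3 n.py pics/s9.png; python3 k.py | grep -v "0.19 "
```

```text
time: 15.88
position: [0.5371, 0.0353, 0.2332]
orientation: [-180.0, 0.0, 89.1]
ft_force: [0.2, 0.4, -1.6]
gripper_width: 0.0261
gripper_force: 51.4
[0.5371 0.0353 0.2332] [-1.7997e+02  1.0000e-02  8.9130e+01] [ 0.2  0.4 -1.6]
wrist ridge 2945 (array([542.3,  34.9]), array([100.2,  23.9]), 89.0) 0.1563
wrist clip 2426 (array([541.9,  35.9]), array([54.5, 28.7]), 1.8) z [0.16   0.161  0.1645 0.199 ]
side ridge 60 (array([540.6,  21.1]), array([84. , 23.6]), 88.4) 0.1571
side clip 74 (array([540.9,  30.4]), array([53.3, 27.6]), 1.7) z [0.1604 0.1605 0.1616 0.1975]
w 0.205 -1 127 x [0.5131 0.5183 0.521 ] y [0.035  0.0462]
w 0.205 1 185 x [0.5621 0.5659 0.571 ] y [0.033  0.0462]
w 0.22 -1 577 x [0.5108 0.5345 0.5418] y [0.0108 0.0595]
w 0.22 1 642 x [0.5425 0.5498 0.5739] y [0.0281 0.0595]
w 0.235 -1 439 x [0.5148 0.5198 0.5379] y [0.0274 0.0494]
w 0.235 1 480 x [0.5553 0.5634 0.5698] y [0.0265 0.0456]
w 0.25 -1 646 x [0.5257 0.5376 0.5419] y [0.0231 0.0493]
w 0.25 1 468 x [0.5424 0.5511 0.5589] y [0.0286 0.049 ]
w 0.265 -1 265 x [0.5298 0.5336 0.5354] y [0.0274 0.046 ]
w 0.265 1 172 x [0.5428 0.5442 0.5482] y [0.0273 0.0457]
s 0.205 -1 11 x [0.5117 0.5157 0.5229] y [0.0211 0.0347]
s 0.205 1 10 x [0.5476 0.5651 0.5688] y [0.0134 0.0433]
s 0.22 -1 21 x [0.5113 0.5317 0.5393] y [0.0165 0.0533]
s 0.22 1 23 x [0.5423 0.5502 0.5717] y [0.0161 0.0563]
s 0.235 -1 16 x [0.5144 0.5214 0.5396] y [0.0151 0.0464]
s 0.235 1 19 x [0.5428 0.5634 0.5677] y [0.0189 0.0447]
s 0.25 -1 17 x [0.5255 0.5348 0.541 ] y [0.017  0.0391]
s 0.25 1 16 x [0.5421 0.5491 0.5563] y [0.0189 0.0398]
s 0.265 -1 9 x [0.5273 0.5313 0.5407] y [0.0181 0.0352]
s 0.265 1 4 x [0.5449 0.545  0.5453] y [0.0194 0.0252]
```

View pics/s9.png

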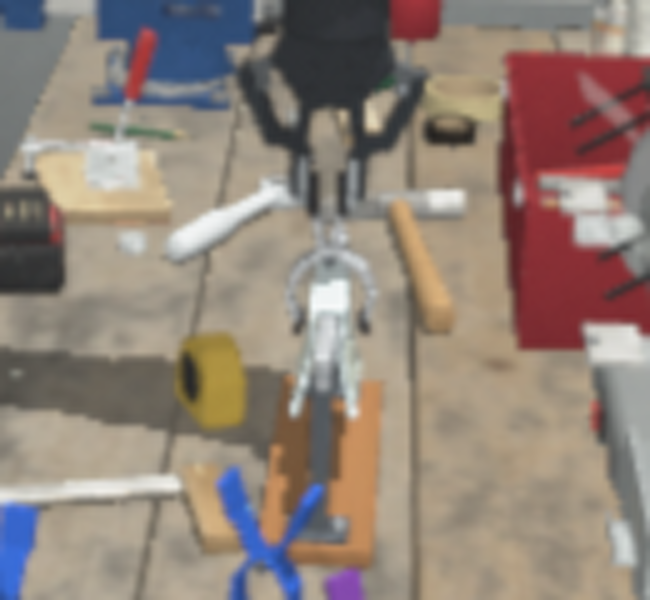

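The jaws gape at about (300,318) and (365,325), evenly either side of the ridge at (330,295). There is no contact force, and the plate is still level on the bar.

```bash
python3 -c "
from bench import order
print(order.finish_job())"
```

```text
the job is handed in; nothing more can be done
None
```

The job is handed in: the plate hangs astride the middle of the bar, and the steel clip is held squeezed open over the ridge's middle with its jaw tips about 42 mm below the ridge. By the camera measurements and the near-zero wrist force, it touches neither plate nor bar.

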